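Change the cheeses in the ripening box

TASK

Turn the controller's selector to the white dot, slide the ripening box's cover fully open, move the red cheese from the box into the dark wooden tray, and lay every yellow cheese flat on the floor of the box. Then slide the cover fully shut and turn the selector to the green dot. Keep the selector on white all the while the cover is open, and leave the wax tin, the brush and the jar where they are.

Things in the scene. Friction and masses are not known exactly. Their poses are not given: they have to be found in the camera images.
- box: White box fixed to the bench; place and yaw vary. Origin: centre of the underside of its compartment, 290 (own x) by 130 (own y) mm inside, walls 6 mm thick, 44 mm high, floor 6 mm above the bench. A closed grey housing 44 mm high runs on from own y = 71 to 210 mm; the open cover slides over it. Guide rails 58 mm high, at own x = 151 to 161 mm on both ends.
- cover (a joint): Travel of the box's flat steel cover in m along the box's own +y: 0 = fully shut, 0.138 = fully open (stops at both ends). It stays where it is left; about 2 N moves it. Cover 298 x 142 x 6 mm, its top 52 mm above the bench.
- cover_handle (a point): Centre of the top of the black handle rib in the middle of the cover, 80 mm above the bench. Rib 80 mm long (box x), 16 mm thick (box y), standing 28 mm above the cover. Axes as the box's.
- controller: Grey control box 110 x 110 x 40 mm fixed to the bench; place and yaw vary. Origin: centre of its underside. Round the selector knob on its black top, 40 mm from the axis, are three dots: green in its own +x direction, white 0.7 rad counter-clockwise of that seen from above, red 0.7 rad clockwise.
- dial (a joint): Selector angle in rad, growing clockwise seen from above: 0 = pointer at white, 0.7 = green, 1.4 = red. A spring detent (about 0.1 N m) pulls the knob into the nearest of these three when let go. Stops at -0.1 and 1.5.
- dial_grip (a point): On the selector's axis, at the top of its grip bar, 77 mm above the bench. Grip bar 54 mm long, 14 mm thick, 26 mm high, standing on a disc of 29 mm radius. Own x runs along the bar to the pointer end (white stripe), and turns with the knob.
- tray: Dark wooden tray, fixed to the bench, position and yaw vary (it may trade places with the controller). 140 x 140 mm outside, rim 18 mm high and 6 mm thick, floor 6 mm above the bench. Origin: centre of its underside.
- red: Small ripened cheese in red wax, a disc of 56 mm diameter and 30 mm height, 80 g, at first lying in the box under the cover. Origin at its centre, z along its axis.
- yellow1: Small cheese in yellow wax, a disc of 56 mm diameter and 30 mm height, about 80 g, at first lying on the bench. Origin at its centre, z along its axis. Two to four of the four yellow cheeses are present.
- yellow2: Small cheese in yellow wax, a disc of 56 mm diameter and 30 mm height, about 80 g, at first lying on the bench. Origin at its centre, z along its axis. Two to four of the four yellow cheeses are present.
- yellow3: Small cheese in yellow wax, a disc of 56 mm diameter and 30 mm height, about 80 g, at first lying on the bench. Origin at its centre, z along its axis. Two to four of the four yellow cheeses are present.
- yellow4: Small cheese in yellow wax, a disc of 56 mm diameter and 30 mm height, about 80 g, at first lying on the bench. Origin at its centre, z along its axis. Two to four of the four yellow cheeses are present.
- wax_tin: Blue tin, 70 mm diameter, 80 mm high, standing on the bench; origin at the centre of its underside. Not to be moved.
- brush: Brush with a wooden handle lying on the bench beyond the work. Not to be moved.
- jar: Amber glass jar, 68 mm diameter, 100 mm high, standing on the bench; origin at the centre of its underside. Not to be moved.
There are look-alikes about, which are no part of the job. Leave any blue or pink look-alike of the yellow3 alone.

How it is judged (in metres and radians):
On the way, in this order (a step that is already met when the one before it is completed fails the run):
1. the selector stands at white (value of joint dial between -0.12 and 0.12 rad), for 0.2 s.
2. the cover is fully open (within 20 mm) with the selector at white (all of step 1 and value of joint cover above 0.118 m), for 0.2 s.
3. the red cheese lies in the tray and every yellow cheese flat on the floor of the box (x of red in the frame of tray between -0.05 and 0.05 m and y of red in the frame of tray between -0.05 and 0.05 m and z of red in the frame of tray between 0 and 0.031 m and angle between the z axis of red and the z axis of tray, either way round below 0.15 rad and x of yellow1 in the frame of box between -0.13 and 0.13 m and y of yellow1 in the frame of box between -0.045 and 0.045 m and z of yellow1 in the frame of box between 0 and 0.031 m and angle between the z axis of each of yellow1, yellow2, yellow3, yellow4 and the z axis of box, either way round below 0.15 rad and x of yellow2 in the frame of box between -0.13 and 0.13 m and y of yellow2 in the frame of box between -0.045 and 0.045 m and z of yellow2 in the frame of box between 0 and 0.031 m and x of yellow3 in the frame of box between -0.13 and 0.13 m and y of yellow3 in the frame of box between -0.045 and 0.045 m and z of yellow3 in the frame of box between 0 and 0.031 m and x of yellow4 in the frame of box between -0.13 and 0.13 m and y of yellow4 in the frame of box between -0.045 and 0.045 m and z of yellow4 in the frame of box between 0 and 0.031 m), for 0.2 s.
4. the cover is fully shut over the yellow cheeses, the selector still at white (all of step 1 and value of joint cover below 0.006 m and x of yellow1 in the frame of box between -0.13 and 0.13 m and y of yellow1 in the frame of box between -0.045 and 0.045 m and z of yellow1 in the frame of box between 0 and 0.031 m and angle between the z axis of each of yellow1, yellow2, yellow3, yellow4 and the z axis of box, either way round below 0.15 rad and x of yellow2 in the frame of box between -0.13 and 0.13 m and y of yellow2 in the frame of box between -0.045 and 0.045 m and z of yellow2 in the frame of box between 0 and 0.031 m and x of yellow3 in the frame of box between -0.13 and 0.13 m and y of yellow3 in the frame of box between -0.045 and 0.045 m and z of yellow3 in the frame of box between 0 and 0.031 m and x of yellow4 in the frame of box between -0.13 and 0.13 m and y of yellow4 in the frame of box between -0.045 and 0.045 m and z of yellow4 in the frame of box between 0 and 0.031 m), for 0.2 s.
5. the selector stands at green (value of joint dial between 0.58 and 0.82 rad and value of joint cover below 0.006 m), for 0.2 s.
At the end, for the whole second after the job is handed in: Selector within 0.12 rad of green, cover within 6 mm of fully shut, the red cheese lying flat in the tray, every yellow cheese lying flat (within 0.15 rad) on the floor of the box (all of step 3 and all of step 5); the robot touches nothing.
It fails at once if the selector is off white while the cover is more than 45 mm open (value of joint cover above 0.045 m and value of joint dial above 0.3 rad).
It fails at once if the wax tin is moved more than 30 mm (distance of wax_tin from where it was at the start of the episode above 0.03 m).
It fails at once if the brush is moved more than 30 mm (distance of brush from where it was at the start of the episode above 0.03 m).
It fails at once if the jar is moved more than 30 mm (distance of jar from where it was at the start of the episode above 0.03 m).
Of yellow1, yellow2, yellow3, yellow4 only 2 to 4 are there at a start; the rules pass over those that are not, and their reading is None.
At some moment in a run one of red, yellow1, yellow2, yellow3, yellow4 may be knocked a few centimetres aside while the robot is not near it.
Once in a run the grip may slacken for a moment while it holds something.
It also fails if it takes over 210 s, if anything falls off the work surface, if the arm or the gripper's body presses on something with over 40 N, if the wrist force passes 120 N, or if a joint passes its speed limit or range.

ROBOT

A 6-joint arm with a two-finger parallel gripper is mounted at the origin on the work surface. World frame = base frame: x ahead of the robot, y to its left, z up, the work surface at z = 0. Lengths are in mm, angles in rad, forces in N, time in s.
With the tool pointing down it reaches from about 350 to 975 mm from the base axis. Payload 4.9 kg.
Tool frame: the origin (TCP) lies between the finger pads; the fingertips stand 25 mm ahead of it and the grasp point (between the pads) lies 6 mm ahead of it; z points along the fingers, y is the line along which they close (so a half turn about z gives the same grasp; the last joint's range is limited). The gripper opens to 85 mm and grips with 20 to 120 N. Pads are 22 mm wide; open, the fingers measure 114 mm over their backs; the gripper's body (76 mm by 85 mm) begins 54 mm behind the grasp point. The pads swing forward as they close: fully open they stand 13 mm farther back than shut.
Start: joints at [-1.427, 0.053, 1.613, -0, 1.476, -0.119], TCP at [162.361, -603.523, 256.304] pointing down, gripper open.
Joint ranges: [-3.01, 3.01], [-1.01, 2.22], [0.06, 2.58], [-1.02, 4.17], [0.09, 2.62], [-3.14, 3.14]. Speed limits (rad/s): [2.57, 2.57, 3.14, 3.14, 3.14, 3.14].

INTERFACE

Orientations are given as a unit quaternion [x, y, z, w].
In Python, from workcell import ctrl gives the robot as it stands. The module is installed in compiled form; this text tells all that it offers.
- The arm moves only by the shell command python3 -m creep 'ROWS' [OPENING] [FORCE]. ROWS is JSON, a list of rows, each a list of 6 numbers: the shift along the tool's x, y, z in units of 0.4 m (1.0 is 0.4 m), then the turn, a rotation vector about the tool's x, y, z in units of 45 degrees (1.0 is 45 degrees). In form: [[dx, dy, dz, wx, wy, wz], ...]. A call has exactly 8 rows; each row is the pose to reach, as a shift and turn from the pose commanded when the call began, along the tool's axes at that moment; what a row does not reach only later rows make up. A row lasts 1/8 s, in which the tool goes at most 62.5 mm and 10.7 degrees, less where a joint would pass 70% of its speed; a pose out of reach is approached as far as the arm can. A call with a number of a shift or a turn outside -1 to 1 is refused whole. A call with a gripper value outside its range is refused whole. OPENING is the closure, from -1 (fully open) to 1 (shut), set as the call begins (- or left out, the last holds). The fingers move at their own pace and stop on an object; FORCE is the grip in N (left out, the last holds). Time passes only in rows, so rows that repeat a pose let the fingers close, or fill a call up. It gives the time, the measured TCP pose, the force, the opening and the grip force at its end, in the units of the state.
- ctrl.get_obs(): the state, without advancing time (a new reading comes with each control period).
- ctrl.read_camera(name): name is "side" or "top" or "wrist"; returns a dict with "pixels" (480x640x3 uint8, red, green, blue), "fx", "fy", "cx", "cy" (pixels), "extrinsics" (4x4, takes a point from camera to world coordinates). Camera axes: x right, y up, looking along -z (the intrinsics and any distortion apply to the point x, -y, -z); pixel columns grow to the right and rows downward; lengths in mm; the calibration is good to about 2 mm. The wrist camera is an equidistant fisheye: a pixel r from the principal point sees the ray r / f radians off the axis. A picture is of the moment at which its call begins. There is no depth.
- ctrl.finish_job(): hands the job in; it is judged then, once.
The state is a dict: "time": time; "q": joint angles; "qd": joint speeds; "joint_efforts": joint torques, N m; "tcp_pos": TCP position; "tcp_rot": TCP orientation; "contact_force": force on the tool from outside, world axes, zero at the start; "torque": the same for the moment, N m; "finger_gap": finger opening in mm; "gripper_force": force on a finger pad.
Only numpy, scipy, OpenCV 4.12 (cv2) and the standard library are available. Lean on these libraries where they do the work, as an engineer would, in place of code of your own. Each camera call takes 0.05 s, during which the arm holds its last target. There are 200 camera calls.

## Working session

There is one attempt and no reset: what is moved stays moved. The work goes in short steps, Python scripts to look and compute and a shell command to move; the robot and the scene stay as the last step left them, time stands still between calls to the robot, and variables do not carry over. Pictures are saved under pics/ and viewed, at most 14 in all, crops included, and the job is handed in when it is done.

```bash
mkdir -p pics
cat > h.py <<'E'
import numpy as np, cv2
from workcell import ctrl
from scipy.spatial.transform import Rotation as R
def cam(n):
    d=ctrl.read_camera(n); return d
def save(d,name): cv2.imwrite('pics/'+name,cv2.cvtColor(np.asarray(d['pixels']),cv2.COLOR_RGB2BGR))
def ray(d,u,v,fish=False):
    x=(u-d['cx'])/d['fx']; y=(v-d['cy'])/d['fy']
    if fish:
        r=np.hypot(x,y); s=np.sin(r)/r if r>1e-9 else 1; c=np.array([x*s,-y*s,-np.cos(r)])
    else: c=np.array([x,-y,-1.])
    E=np.asarray(d['extrinsics']); return E[:3,3],E[:3,:3]@c
def onz(d,u,v,z,fish=False):
    o,r=ray(d,u,v,fish); return (o+r*(z-o[2])/r[2])
E
python3 - <<'E'
from h import *
for n in('top','side','wrist'):
    d=cam(n); save(d,n+'0.png'); print(n,d['fx'],d['cx'],d['cy'],np.round(d['extrinsics'],3).tolist(), [k for k in d])
print(ctrl.get_obs())
E
```

```text
top 612.9159995166428 321.5964341669245 243.50744861116058 [[-0.012, 0.986, -0.167, 427.767], [-1.0, -0.012, -0.001, -144.16], [-0.003, 0.167, 0.986, 1268.03], [0.0, 0.0, 0.0, 1.0]] ['pixels', 'fx', 'fy', 'cx', 'cy', 'extrinsics']
side 561.6059460109144 309.4323889017879 237.749942315862 [[0.9, 0.312, -0.304, 298.2], [-0.436, 0.649, -0.623, -822.993], [0.003, 0.693, 0.721, 870.324], [0.0, 0.0, 0.0, 1.0]] ['pixels', 'fx', 'fy', 'cx', 'cy', 'extrinsics']
wrist 371.64829954431775 315.5517087726508 235.2051835511029 [[0.261, 0.932, 0.251, 226.096], [-0.965, 0.253, 0.065, -584.981], [-0.002, -0.259, 0.966, 374.192], [0.0, 0.0, 0.0, 1.0]] ['pixels', 'fx', 'fy', 'cx', 'cy', 'extrinsics']
{'time': 0.15, 'q': array([-1.42700511e+00,  5.32765161e-02,  1.61399533e+00, -1.88623815e-05,
        1.47603664e+00, -1.19011771e-01]), 'qd': array([-0.00198325, -0.00037897, -0.00369601, -0.00073544,  0.00173156,
        0.00168239]), 'joint_efforts': array([-7.67918209e-05, -3.94244349e+01, -3.70722306e+01, -1.21228309e-04,
        4.71245046e-03,  8.27631254e-06]), 'tcp_pos': array([ 162.28967921, -603.08358047,  255.29120759]), 'tcp_rot': array([ 9.91378755e-01,  1.31024529e-01, -2.00164434e-05, -8.57732444e-04]), 'contact_force': array([ 0.09315592,  0.32054711, -0.571084  ]), 'torque': array([-0.01147298,  0.03699231,  0.00141977]), 'gripper_force': 0.0, 'finger_gap': 85.24418820635113}
```

View pics/top0.png

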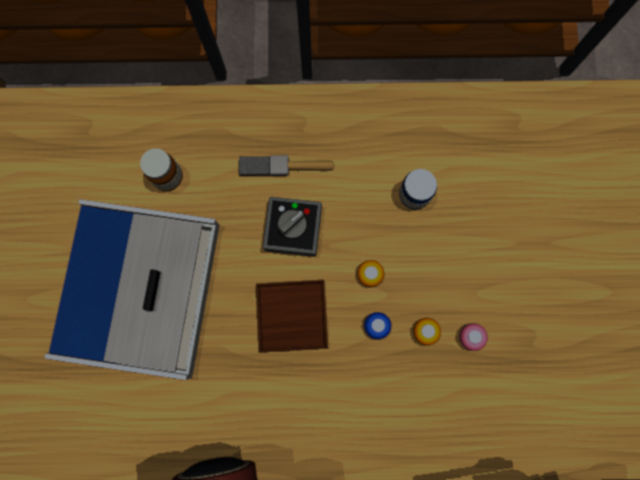

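View pics/side0.png

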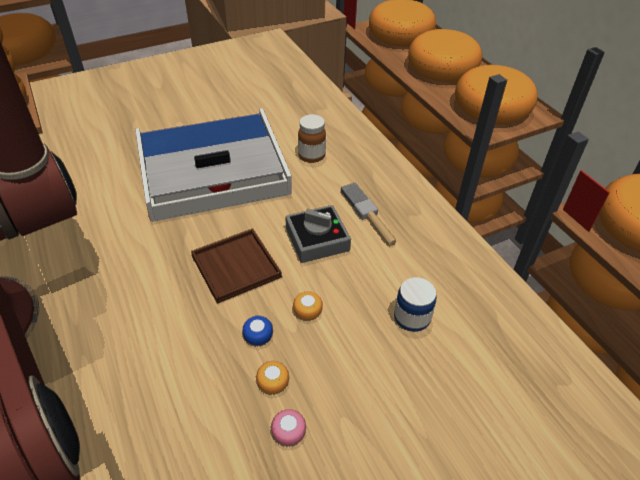

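The top view shows the box at left (cover handle at (151,290), blue housing to its left), and jar (160,168), brush (285,166) and tin (418,188). The controller is at (292,225), with white dot (282,209), green (295,205) and red (307,211). The tray is at (292,316). The side view shows the red cheese in the cover's gap at (219,188).

Candidates for "yellow": orange-yellow discs at (371,273) and (427,331). Look-alikes are blue (377,325), pink (474,337), and the shelf cheeses at the top of the picture. I choose the two orange-yellow discs on the bench and will check them in one close crop along with the controller.

Run:
```python
from h import *
d=cam('top'); im=np.asarray(d['pixels']); hsv=cv2.cvtColor(im,cv2.COLOR_RGB2HSV)
c1=cv2.resize(im[190:360,250:500],None,fx=3.2,fy=3.2,interpolation=cv2.INTER_CUBIC)
cv2.imwrite('pics/c1.png',c1[:,:,::-1])
def blobs(lo,hi,name,mn=15,z=30):
    m=cv2.inRange(hsv,np.array(lo),np.array(hi)); m[:95]=0; m[440:]=0
    n,l,s,c=cv2.connectedComponentsWithStats(m)
    for i in range(1,n):
        if s[i,4]>mn: print(name,s[i].tolist(),c[i].round(1).tolist(),onz(d,*c[i],z).round(1).tolist())
blobs((0,0,170),(180,50,255),'white',12,30)
blobs((12,200,120),(26,255,255),'yel',100,20)
blobs((40,120,80),(80,255,255),'green',3,40)
blobs((0,200,120),(6,255,255),'red',3,40)
blobs((170,200,120),(180,255,255),'red',3,40)
blobs((0,0,0),(180,255,45),'black',60,80)
blobs((105,150,50),(125,255,255),'blue',60,44)
```

```text
yel [359, 261, 25, 24, 291] [371.3, 272.5] [577.3, -244.3, 20.0]
yel [416, 319, 25, 25, 313] [428.2, 331.0] [457.1, -355.8, 20.0]
green [292, 203, 5, 5, 23] [294.2, 205.0] [716.3, -87.9, 40.0]
red [305, 210, 4, 3, 9] [306.3, 210.9] [703.6, -112.7, 40.0]
black [152, 165, 26, 26, 179] [166.4, 182.6] [756.1, 165.9, 80.0]
black [240, 173, 31, 3, 62] [255.4, 174.4] [770.7, -12.3, 80.0]
black [400, 181, 30, 29, 277] [410.2, 199.7] [714.7, -320.4, 80.0]
black [267, 200, 51, 50, 1381] [291.8, 226.7] [662.9, -84.8, 80.0]
black [265, 249, 51, 7, 137] [289.2, 252.0] [612.4, -79.4, 80.0]
black [143, 270, 17, 41, 420] [151.3, 290.1] [540.9, 188.6, 80.0]
black [193, 274, 16, 87, 103] [200.5, 317.8] [486.2, 91.8, 80.0]
black [257, 281, 70, 70, 443] [291.6, 307.9] [503.2, -83.7, 80.0]
blue [50, 206, 82, 155, 7839] [91.2, 283.4] [559.4, 319.9, 44.0]
blue [365, 313, 25, 26, 352] [376.8, 325.5] [468.5, -250.4, 44.0]
```

View pics/c1.png

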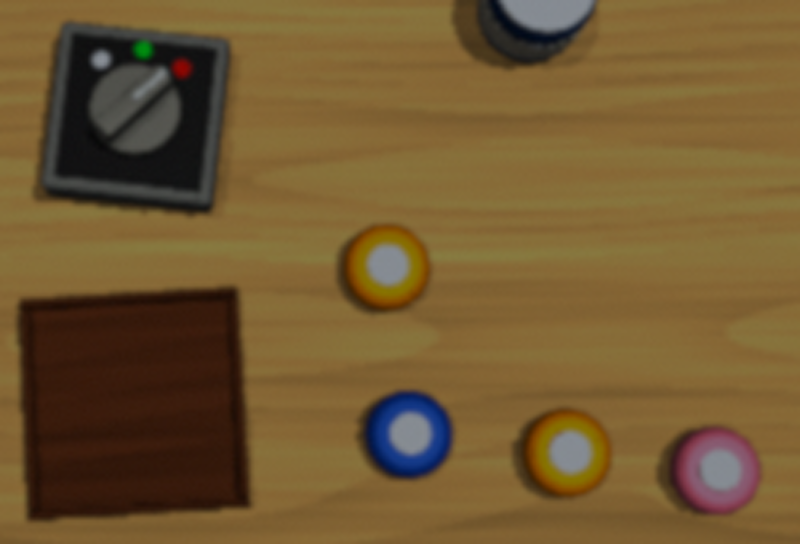

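Run:
```python
from h import *
d=cam('top'); im=np.asarray(d['pixels']); hsv=cv2.cvtColor(im,cv2.COLOR_RGB2HSV)
def rect(lo,hi,box,z,name,close=3):
    x0,y0,x1,y1=box; m=np.zeros(im.shape[:2],np.uint8); m[y0:y1,x0:x1]=cv2.inRange(hsv,np.array(lo),np.array(hi))[y0:y1,x0:x1]
    m=cv2.morphologyEx(m,cv2.MORPH_CLOSE,np.ones((close,close)))
    c=max(cv2.findContours(m,cv2.RETR_EXTERNAL,cv2.CHAIN_APPROX_NONE)[0],key=cv2.contourArea)[:,0]
    p=np.array([onz(d,*q,z)[:2] for q in c],np.float32); r=cv2.minAreaRect(p); print(name,r, np.round(cv2.boxPoints(r),1).tolist())
rect((0,0,0),(180,255,60),(140,260,165,315),80,'rib')
rect((105,150,40),(125,255,255),(40,195,140,370),44,'blue')
rect((0,0,0),(180,255,45),(262,195,325,245),40,'ctl',9)
rect((0,120,0),(12,255,110),(250,275,335,360),16,'tray',9)
# dots & cheese centres via white labels
for nm,b,z in (('wdot',(277,203,288,214),40),('y1',(360,262,382,284),30),('y2',(416,320,440,342),30)):
    x0,y0,x1,y1=b; m=cv2.inRange(hsv[y0:y1,x0:x1],np.array((0,0,110)),np.array((180,70,255)));M=cv2.moments(m,True)
    u,v=x0+M['m10']/M['m00'],y0+M['m01']/M['m00']; print(nm,M['m00'],onz(d,u,v,z).round(1))
# controller yaw from green
d2=cam('side'); im2=np.asarray(d2['pixels']); hsv=cv2.cvtColor(im2,cv2.COLOR_RGB2HSV)
for nm,lo,hi,b,z in (('rib side',(0,0,0),(180,255,45),(185,145,235,172),None),('green',(40,120,80),(80,255,255),(325,210,345,230),40)):
    x0,y0,x1,y1=b; m=cv2.inRange(hsv[y0:y1,x0:x1],np.array(lo),np.array(hi));M=cv2.moments(m,True)
    u,v=x0+M['m10']/M['m00'],y0+M['m01']/M['m00']; print(nm,M['m00'],onz(d2,u,v,z or 68).round(1))
c=cv2.resize(im[195:385,40:225],None,fx=3,fy=3); c2=cv2.resize(im2[100:220,125:300],None,fx=3,fy=3)
o=np.zeros((600,800,3),np.uint8)
cv2.imwrite('pics/c2.png',c[:,:,::-1])
```

```text
rib ((541.6373291015625, 188.35440063476562), (21.58494758605957, 80.05522155761719), 80.65556335449219) [[500.3999938964844, 184.1999969482422], [579.4000244140625, 171.1999969482422], [582.9000244140625, 192.5], [503.8999938964844, 205.5]]
blue ((563.42529296875, 319.33203125), (105.97220611572266, 299.63262939453125), 80.87342834472656) [[407.1000061035156, 290.79998779296875], [702.9000244140625, 243.3000030517578], [719.7000122070312, 347.8999938964844], [423.8999938964844, 395.3999938964844]]
ctl ((676.382568359375, -83.30587005615234), (93.67073059082031, 92.53707885742188), 83.11983489990234) [[624.7999877929688, -124.30000305175781], [716.7000122070312, -135.3000030517578], [727.9000244140625, -42.400001525878906], [636.0999755859375, -31.299999237060547]]
tray ((492.0851745605469, -79.918701171875), (136.50274658203125, 136.39361572265625), 2.6213269233703613) [[420.79998779296875, -14.899999618530273], [427.0, -151.1999969482422], [563.4000244140625, -144.89999389648438], [557.0999755859375, -8.699999809265137]]
wdot 18.0 [709.7 -61.   40. ]
y1 122.0 [ 576.3 -242.3   30. ]
y2 129.0 [ 457.2 -353.3   30. ]
rib side 396.0 [544.1 192.6  68. ]
green 24.0 [718.8 -84.6  40. ]
```

View pics/c2.png

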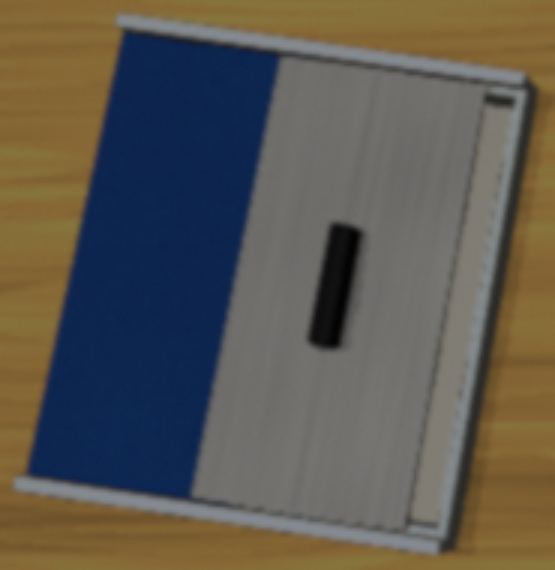

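The crop shows the cover about 27 mm open, with the rib upright and the box's guide rails at top and bottom. The controller crop shows the pointer at red. Both chosen cheeses are yellow-orange, and the blue and pink discs are distinct from them.

```bash
cat > go.py <<'E'
import sys
from h import *
def plan(x,y,z,yaw):
    o=ctrl.get_obs(); Rc=R.from_quat(o['tcp_rot']); p=np.array(o['tcp_pos'])
    X=np.array([np.cos(yaw),np.sin(yaw),0]); Z=np.array([0,0,-1.]); T=R.from_matrix(np.c_[X,np.cross(Z,X),Z])
    s=Rc.inv().apply(np.array([x,y,z])-p)/400; w=(Rc.inv()*T).as_rotvec()/(np.pi/4)
    xa=Rc.apply([1,0,0]); print('t',round(o['time'],1),'tcp',p.round(1),'yaw',round(np.arctan2(xa[1],xa[0]),3),'q',np.round(o['q'],2),'gap',round(o['finger_gap'],1),'F',np.round(o['contact_force'],1))
    print('ROW',(s.round(4)).tolist()+w.round(4).tolist())
if len(sys.argv)>4: plan(*map(float,sys.argv[1:5]))
E
python3 go.py 677 -82.5 160 -0.82
```

```text
t 0.3 tcp [ 162.3 -603.3  255.9] yaw 0.263 q [-1.43  0.05  1.61 -0.    1.48 -0.12] gap 84.8 F [-0.3 -0.8  0. ]
ROW [1.5807, -0.923, 0.2404, -0.0009, 0.0004, 1.3786]
```

```bash
python3 -m creep '[[0.9,-0.52,0,0,0,0.7],[0.9,-0.52,0,0,0,0.7],[0.9,-0.52,0,0,0,0.7],[0.9,-0.52,0,0,0,0.7],[0.9,-0.52,0,0,0,0.7],[0.9,-0.52,0,0,0,0.7],[0.9,-0.52,0,0,0,0.7],[0.9,-0.52,0,0,0,0.7]]' -1 60; python3 go.py 677 -82.5 160 -0.82
```

```text
time: 1.3
tcp_pos: [457.5, -307.1, 256.3]
tcp_rot: [0.99, -0.141, 0.0, -0.0]
contact_force: [-0.5, 1.0, -0.1]
finger_gap: 86.0
gripper_force: 0.0
t 1.3 tcp [ 457.5 -307.1  256.3] yaw -0.282 q [-0.73 -0.12  1.79  0.    1.48  1.13] gap 86.0 F [-0.5  1.  -0.1]
ROW [0.3706, -0.6921, 0.241, -0.0003, -0.0, 0.6846]
```

```bash
python3 -m creep '[[0.37,-0.692,0.1,0,0,0.685],[0.37,-0.692,0.1,0,0,0.685],[0.37,-0.692,0.1,0,0,0.685],[0.37,-0.692,0.1,0,0,0.685],[0.37,-0.692,0.24,0,0,0.685],[0.37,-0.692,0.24,0,0,0.685],[0.37,-0.692,0.24,0,0,0.685],[0.37,-0.692,0.24,0,0,0.685]]'; python3 go.py 677 -82.5 79 -0.82
python3 - <<'E'
from h import *
d=cam('wrist'); save(d,'w1.png')
d=cam('side'); im=np.asarray(d['pixels'])
E
```

```text
time: 2.3
tcp_pos: [676.2, -87.0, 160.9]
tcp_rot: [0.916, -0.401, 0.0, 0.0]
contact_force: [-0.4, -0.4, -0.2]
finger_gap: 85.6
gripper_force: 0.0
t 2.3 tcp [676.2 -87.  160.9] yaw -0.826 q [-0.24  0.25  1.55 -0.    1.33  2.16] gap 85.6 F [-0.4 -0.4 -0.2]
ROW [-0.007, -0.0092, 0.2048, 0.0003, -0.001, -0.0077]
```

View pics/w1.png

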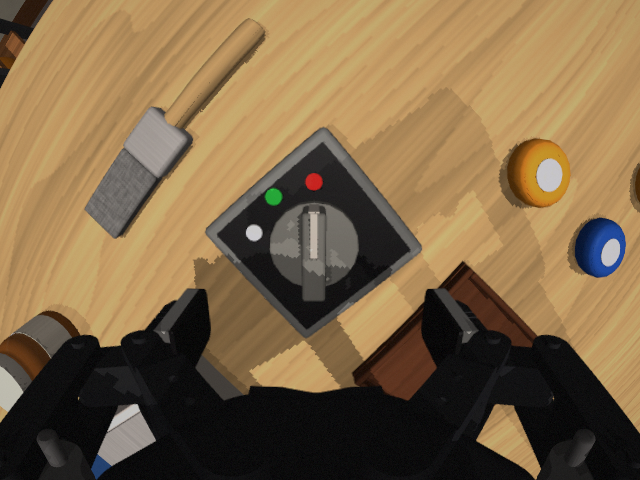

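The wrist view shows the knob (314,255) centred between the fingers, with the bar pointing to the red dot (314,182). White is at (254,233).

```bash
python3 -m creep '[[-0.007,-0.009,0.1,0,0,0],[-0.007,-0.009,0.2,0,0,0],[-0.007,-0.009,0.205,0,0,0],[-0.007,-0.009,0.205,0,0,0],[-0.007,-0.009,0.205,0,0,0],[-0.007,-0.009,0.205,0,0,0],[-0.007,-0.009,0.205,0,0,0],[-0.007,-0.009,0.205,0,0,0]]'; python3 go.py 677 -82.5 79 -0.82;  python3 -m creep '[[0,0,0,0,0,0],[0,0,0,0,0,0],[0,0,0,0,0,0],[0,0,0,0,0,0],[0,0,0,0,0,0],[0,0,0,0,0,0],[0,0,0,0,0,0],[0,0,0,0,0,0]]' 1 60
```

```text
time: 3.4
tcp_pos: [677.1, -81.0, 78.6]
tcp_rot: [0.916, -0.401, 0.0, -0.0]
contact_force: [-1.3, 0.0, 0.2]
finger_gap: 85.5
gripper_force: 0.0
t 3.4 tcp [677.1 -81.   78.6] yaw -0.825 q [-0.23  0.34  1.6   0.    1.21  2.17] gap 85.5 F [-1.3  0.   0.2]
ROW [0.0025, 0.0027, -0.0011, -0.0003, -0.0003, -0.0063]
time: 4.4
tcp_pos: [674.8, -83.2, 78.6]
tcp_rot: [0.916, -0.401, -0.002, 0.003]
contact_force: [-10.5, -6.1, 6.6]
finger_gap: 13.1
gripper_force: 60.1
```

```bash
python3 -m creep '[[-0.004,0,0,0,0,-0.2],[-0.004,0,0,0,0,-0.4],[-0.004,0,0,0,0,-0.6],[-0.004,0,0,0,0,-0.8],[-0.004,0,0,0,0,-0.9],[-0.004,0,0,0,0,-0.9],[-0.004,0,0,0,0,-0.9],[-0.004,0,0,0,0,-0.9]]'; python3 go.py 676 -83 79 0.58
```

```text
time: 5.4
tcp_pos: [674.4, -83.6, 78.6]
tcp_rot: [0.998, -0.059, -0.002, 0.003]
contact_force: [-7.1, -10.5, 2.9]
finger_gap: 12.7
gripper_force: 59.7
t 5.4 tcp [674.4 -83.6  78.6] yaw -0.119 q [-0.23  0.34  1.6  -0.01  1.21  1.46] gap 12.7 F [ -7.1 -10.5   2.9]
ROW [0.0038, -0.0019, -0.0011, 0.0068, 0.0072, -0.8895]
```

```bash
python3 -m creep '[[-0.006,0.007,0,0,0,-0.2],[-0.006,0.007,0,0,0,-0.4],[-0.006,0.007,0,0,0,-0.6],[-0.006,0.007,0,0,0,-0.8],[-0.006,0.007,0,0,0,-0.9],[-0.006,0.007,0,0,0,-0.9],[-0.006,0.007,0,0,0,-0.9],[-0.006,0.007,0,0,0,-0.9]]'; python3 -m creep '[[0,0,0,0,0,0],[0,0,0,0,0,0],[0,0,0,0,0,0],[0,0,-0.3,0,0,0],[0,0,-0.3,0,0,0],[0,0,-0.3,0,0,0],[0,0,-0.3,0,0,0],[0,0,-0.3,0,0,0]]' -1; python3 go.py 542.5 191 150 -0.159
python3 - <<'E'
from h import *
d=cam('wrist'); cv2.imwrite('pics/w2.png',np.asarray(d['pixels'])[100:400,150:500,::-1])
E
```

```text
time: 6.4
tcp_pos: [674.2, -84.4, 78.6]
tcp_rot: [0.957, 0.29, 0.001, 0.002]
contact_force: [3.1, -5.9, -2.4]
finger_gap: 12.6
gripper_force: 59.0
time: 7.4
tcp_pos: [672.0, -82.0, 195.6]
tcp_rot: [0.957, 0.29, -0.002, -0.001]
contact_force: [0.6, 0.6, -0.5]
finger_gap: 85.4
gripper_force: 0.0
t 7.4 tcp [672.  -82.  195.6] yaw 0.589 q [-0.23  0.22  1.54  0.    1.39  0.75] gap 85.4 F [ 0.6  0.6 -0.5]
ROW [0.1102, -0.7469, 0.1161, -0.0024, 0.0049, 0.9522]
```

View pics/w2.png

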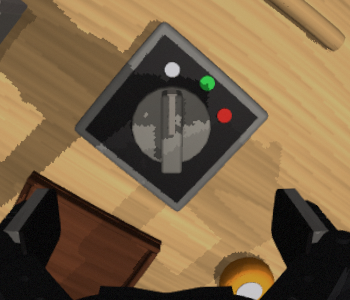

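The pointer (171,95 in the crop) is at the white dot (172,70). Next is the cover.

```bash
python3 -m creep '[[0.11,-0.747,0,0,0,0.95],[0.11,-0.747,0,0,0,0.95],[0.11,-0.747,0,0,0,0.95],[0.11,-0.747,0,0,0,0.95],[0.11,-0.747,0.05,0,0,0.95],[0.11,-0.747,0.11,0,0,0.95],[0.11,-0.747,0.11,0,0,0.95],[0.11,-0.747,0.11,0,0,0.95]]'; python3 go.py 542.5 191 82 -0.159
python3 - <<'E'
from h import *
d=cam('wrist'); save(d,'w3.png')
hsv=cv2.cvtColor(np.asarray(d['pixels']),cv2.COLOR_RGB2HSV)
E
```

```text
time: 8.45
tcp_pos: [544.2, 190.1, 154.4]
tcp_rot: [0.997, -0.079, -0.0, 0.0]
contact_force: [0.6, -0.0, 1.1]
finger_gap: 85.5
gripper_force: 0.0
t 8.4 tcp [544.2 190.1 154.4] yaw -0.158 q [ 0.21  0.02  1.82 -0.    1.3   1.94] gap 85.5 F [ 0.6 -0.   1.1]
ROW [-0.0044, -0.0015, 0.181, 0.0002, 0.0003, 0.0011]
```

View pics/w3.png

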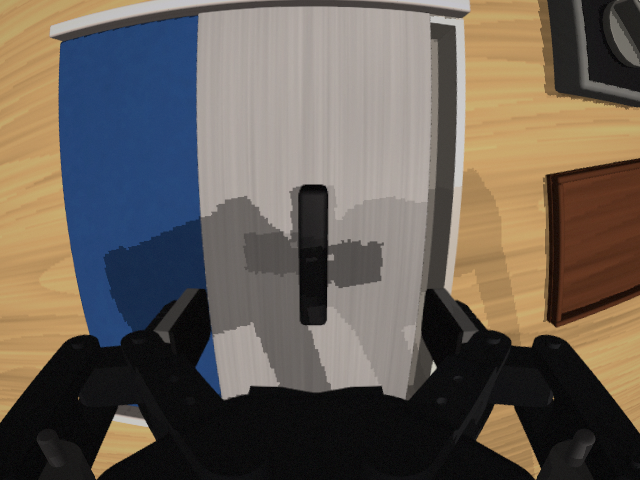

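The rib (313,255) is centred between the fingers and square to them.

```bash
python3 -m creep '[[-0.003,-0.001,0.09,0,0,0],[-0.003,-0.001,0.18,0,0,0],[-0.003,-0.001,0.18,0,0,0],[-0.003,-0.001,0.18,0,0,0],[-0.003,-0.001,0.18,0,0,0],[-0.003,-0.001,0.18,0,0,0],[-0.003,-0.001,0.18,0,0,0],[-0.003,-0.001,0.18,0,0,0]]'; python3 -m creep '[[0,0,0,0,0,0],[0,0,0,0,0,0],[0,0,0,0,0,0],[0,0,0,0,0,0],[0,0,0,0,0,0],[0,0,0,0,0,0],[0,0,0,0,0,0],[0,0,0,0,0,0]]' 1 60; python3 go.py 542.5 191 82 -0.159
```

```text
time: 9.5
tcp_pos: [542.8, 191.2, 82.5]
tcp_rot: [0.997, -0.079, 0.0, -0.0]
contact_force: [0.4, -0.6, -0.6]
finger_gap: 85.5
gripper_force: 0.0
time: 10.5
tcp_pos: [542.8, 191.3, 82.5]
tcp_rot: [0.997, -0.079, -0.0, -0.0]
contact_force: [-0.6, 1.1, 2.5]
finger_gap: 14.6
gripper_force: 60.6
t 10.5 tcp [542.8 191.3  82.5] yaw -0.157 q [0.21 0.11 1.86 0.   1.17 1.94] gap 14.6 F [-0.6  1.1  2.5]
ROW [-0.0005, 0.0007, 0.0012, -0.0003, 0.0001, 0.002]
```

```bash
python3 -m creep '[[0,-0.04,0,0,0,0],[0,-0.08,0,0,0,0],[0,-0.13,0,0,0,0],[0,-0.18,0,0,0,0],[0,-0.22,0,0,0,0],[0,-0.25,0,0,0,0],[0,-0.27,0,0,0,0],[0,-0.27,0,0,0,0]]'; python3 go.py 559.5 297.8 82 -0.159
```

```text
time: 11.5
tcp_pos: [560.2, 299.0, 82.5]
tcp_rot: [0.997, -0.078, 0.001, -0.001]
contact_force: [1.6, 2.3, 2.2]
finger_gap: 14.9
gripper_force: 60.7
t 11.5 tcp [560.2 299.   82.5] yaw -0.157 q [0.37 0.24 1.72 0.   1.19 2.1 ] gap 14.9 F [1.6 2.3 2.2]
ROW [-0.0012, 0.0032, 0.0012, -0.0028, -0.0015, 0.0025]
```

```bash
python3 -m creep '[[0,-0.005,0,0,0,0],[0,-0.01,0,0,0,0],[0,-0.015,0,0,0,0],[0,-0.015,0,0,0,0],[0,-0.015,0,0,0,0],[0,-0.015,0,0,0,0],[0,-0.015,0,0,0,0],[0,-0.015,0,0,0,0]]'; python3 -m creep '[[0,0,0,0,0,0],[0,0,0,0,0,0],[0,0,0,0,0,0],[0,0,-0.2,0,0,0],[0,0,-0.4,0,0,0],[0,0,-0.4,0,0,0],[0,0,-0.4,0,0,0],[0,0,-0.4,0,0,0]]' -1; python3 go.py 540 150 260 -0.159
```

```text
time: 12.5
tcp_pos: [560.9, 303.1, 82.5]
tcp_rot: [0.997, -0.079, 0.0, 0.0]
contact_force: [1.7, -4.5, 4.8]
finger_gap: 14.8
gripper_force: 61.1
time: 13.5
tcp_pos: [559.9, 303.6, 240.7]
tcp_rot: [0.997, -0.079, -0.001, 0.0]
contact_force: [-0.7, -0.5, -0.9]
finger_gap: 85.1
gripper_force: 0.0
t 13.5 tcp [559.9 303.6 240.7] yaw -0.157 q [0.38 0.09 1.6  0.   1.45 2.11] gap 85.1 F [-0.7 -0.5 -0.9]
ROW [0.0109, 0.3871, -0.0479, 0.0012, 0.0026, 0.0022]
```

Run:
```python
from h import *
d=cam('side'); save(d,'s1.png')
```

```text
(no output)
```

View pics/s1.png

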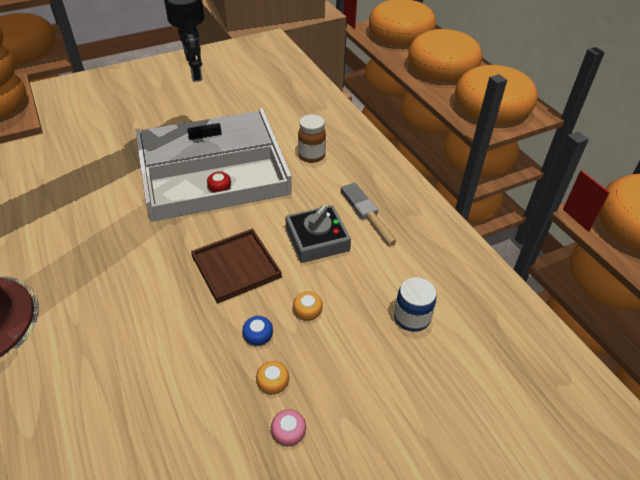

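The side view shows the cover open, the red cheese alone in the box at (219,181), and only two yellow cheeses on the bench (308,305), (272,376).

```bash
cat > ch.py <<'E'
from h import *
# per camera: coloured blob + inner white label centroids, label on the top face
def find(n,z):
    d=cam(n); hsv=cv2.cvtColor(np.asarray(d['pixels']),cv2.COLOR_RGB2HSV)
    cols={'yel':[((10,170,120),(26,255,255))],'red':[((0,180,70),(7,255,255)),((172,180,70),(180,255,255))]}
    w=cv2.inRange(hsv,np.array((0,0,120)),np.array((180,90,255)))
    for k,rs in cols.items():
        m=sum(cv2.inRange(hsv,np.array(a),np.array(b)) for a,b in rs)
        for c in cv2.findContours(m,cv2.RETR_EXTERNAL,cv2.CHAIN_APPROX_NONE)[0]:
            A=cv2.contourArea(c); x,y,ww,hh=cv2.boundingRect(c)
            if A<100 or max(ww,hh)>60 or (n=='top' and y<180) or (n=='side' and x>340): continue
            h=np.zeros_like(w); cv2.drawContours(h,[cv2.convexHull(c)],-1,255,-1); M=cv2.moments(w&h,True)
            if M['m00']<20: continue
            u,v=M['m10']/M['m00'],M['m01']/M['m00']
            print(n,k,int(A),int(M['m00']),round(u,1),round(v,1),'bench',onz(d,u,v,30)[:2].round(1),'box',onz(d,u,v,36)[:2].round(1))
find('side',0); find('top',0)
E
python3 ch.py
```

```text
side yel 707 171 271.9 372.3 bench [ 458.2 -352.3] box [ 457.1 -355.6]
side yel 518 131 307.5 300.3 bench [ 578.2 -241.1] box [ 576.2 -245.3]
side red 204 68 217.9 176.9 bench [546.5 171.7] box [544.8 164.6]
top yel 461 140 427.9 330.9 bench [ 457.1 -353.6] box [ 457.  -352.5]
top yel 432 128 370.9 272.4 bench [ 576.3 -242.7] box [ 575.6 -242.2]
top red 451 125 170.7 291.2 bench [543.  163.4] box [542.4 161.9]
```

```bash
python3 go.py 543 163 110 1.412
```

```text
t 13.7 tcp [559.6 303.4 239.5] yaw -0.157 q [0.38 0.09 1.6  0.   1.45 2.11] gap 85.3 F [ 0.5  0.6 -0.8]
ROW [0.0154, 0.3524, 0.3244, -0.0016, 0.006, -1.9981]
```

```bash
python3 -m creep '[[0.015,0.05,0,0,0,-0.2],[0.015,0.1,0,0,0,-0.4],[0.015,0.2,0,0,0,-0.6],[0.015,0.3,0,0,0,-0.8],[0.015,0.352,0.1,0,0,-1],[0.015,0.352,0.1,0,0,-1],[0.015,0.352,0.1,0,0,-1],[0.015,0.352,0.1,0,0,-1]]'; python3 go.py 543 163 110 1.412
```

```text
time: 14.65
tcp_pos: [545.4, 164.7, 203.9]
tcp_rot: [0.951, 0.309, 0.001, 0.0]
contact_force: [-0.3, 0.9, -0.0]
finger_gap: 85.4
gripper_force: 0.0
t 14.7 tcp [545.4 164.7 203.9] yaw 0.628 q [ 0.16 -0.04  1.8   0.    1.38  1.11] gap 85.4 F [-0.3  0.9 -0. ]
ROW [-0.0079, -0.0002, 0.2347, 0.0021, -0.0022, -0.9983]
```

```bash
python3 -m creep '[[-0.006,0,0,0,0,-0.2],[-0.006,0,0.05,0,0,-0.4],[-0.006,0,0.1,0,0,-0.6],[-0.006,0,0.15,0,0,-0.8],[-0.006,0,0.235,0,0,-1],[-0.006,0,0.235,0,0,-1],[-0.006,0,0.235,0,0,-1],[-0.006,0,0.235,0,0,-1]]'; python3 go.py 543 163 32 1.412
python3 - <<'E'
from h import *
d=cam('wrist'); save(d,'w4.png')
E
```

```text
time: 15.65
tcp_pos: [544.0, 162.7, 110.6]
tcp_rot: [0.761, 0.649, 0.002, 0.001]
contact_force: [0.1, -0.3, 0.5]
finger_gap: 85.5
gripper_force: 0.0
t 15.7 tcp [544.  162.7 110.6] yaw 1.412 q [0.16 0.05 1.87 0.   1.22 0.32] gap 85.5 F [ 0.1 -0.3  0.5]
ROW [0.0001, -0.0032, 0.1965, 0.0045, -0.0015, 0.0003]
```

View pics/w4.png

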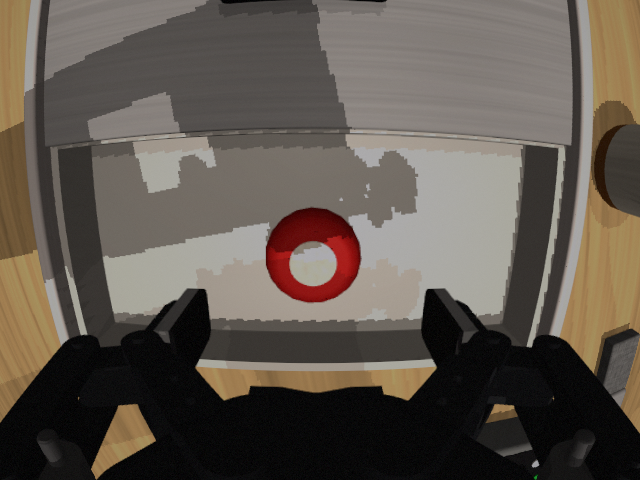

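The red cheese (313,255) is centred between the pads, and the cover's edge (290,135) is well clear. I can go down and grip.

```bash
python3 -m creep '[[0,-0.001,0.1,0,0,0],[0,-0.001,0.19,0,0,0],[0,-0.001,0.197,0,0,0],[0,-0.001,0.197,0,0,0],[0,-0.001,0.197,0,0,0],[0,-0.001,0.197,0,0,0],[0,-0.001,0.197,0,0,0],[0,-0.001,0.197,0,0,0]]'; python3 -m creep '[[0,0,0,0,0,0],[0,0,0,0,0,0],[0,0,0,0,0,0],[0,0,0,0,0,0],[0,0,0,0,0,0],[0,0,0,0,0,0],[0,0,0,0,0,0],[0,0,0,0,0,0]]' 1 50;  python3 -m creep '[[0,0,-0.05,0,0,0],[0,0,-0.1,0,0,0],[0,0,-0.2,0,0,0],[0,0,-0.3,0,0,0],[0,0,-0.3,0,0,0],[0,0,-0.3,0,0,0],[0,0,-0.3,0,0,0],[0,0,-0.3,0,0,0]]'; python3 go.py 492 -80 130 1.412
```

```text
time: 16.7
tcp_pos: [542.3, 162.4, 29.8]
tcp_rot: [0.761, 0.649, 0.0, 0.0]
contact_force: [-0.3, 0.2, -0.1]
finger_gap: 85.6
gripper_force: 0.0
time: 17.7
tcp_pos: [542.5, 162.4, 29.8]
tcp_rot: [0.761, 0.649, 0.0, 0.0]
contact_force: [0.3, 1.0, 3.1]
finger_gap: 54.3
gripper_force: 53.4
time: 18.7
tcp_pos: [541.3, 162.2, 148.1]
tcp_rot: [0.761, 0.649, -0.001, -0.001]
contact_force: [0.9, -0.1, -1.0]
finger_gap: 54.2
gripper_force: 53.1
t 18.7 tcp [541.3 162.2 148.1] yaw 1.413 q [ 0.16  0.    1.85 -0.    1.29  0.32] gap 54.2 F [ 0.9 -0.1 -1. ]
ROW [-0.6173, -0.0267, 0.0457, -0.0032, 0.0011, 0.0017]
```

```bash
python3 -m creep '[[-0.1,-0.005,0,0,0,0],[-0.2,-0.01,0,0,0,0],[-0.3,-0.015,0,0,0,0],[-0.4,-0.02,0,0,0,0],[-0.5,-0.025,0,0,0,0],[-0.58,-0.027,0.02,0,0,0],[-0.617,-0.027,0.046,0,0,0],[-0.617,-0.027,0.046,0,0,0]]';  python3 go.py 492 -80 32 1.412
```

```text
time: 19.7
tcp_pos: [491.8, -79.7, 129.4]
tcp_rot: [0.761, 0.649, -0.001, -0.002]
contact_force: [-0.1, -0.3, -1.5]
finger_gap: 55.0
gripper_force: 53.1
t 19.7 tcp [491.8 -79.7 129.4] yaw 1.412 q [-0.31 -0.14  2.02  0.    1.27 -0.15] gap 55.0 F [-0.1 -0.3 -1.5]
ROW [-0.001, 0.0015, 0.2435, -0.0041, -0.0012, -0.0001]
```

```bash
python3 -m creep '[[0,0,0.08,0,0,0],[0,0,0.16,0,0,0],[0,0,0.22,0,0,0],[0,0,0.245,0,0,0],[0,0,0.245,0,0,0],[0,0,0.245,0,0,0],[0,0,0.245,0,0,0],[0,0,0.245,0,0,0]]';  python3 -m creep '[[0,0,0,0,0,0],[0,0,0,0,0,0],[0,0,0,0,0,0],[0,0,0,0,0,0],[0,0,-0.1,0,0,0],[0,0,-0.2,0,0,0],[0,0,-0.3,0,0,0],[0,0,-0.4,0,0,0]]' -0.65; python3 go.py 458 -353 100 1.412; python3 ch.py
```

```text
time: 20.7
tcp_pos: [493.3, -79.9, 33.9]
tcp_rot: [0.761, 0.649, 0.0, 0.001]
contact_force: [-0.0, 0.0, -1.2]
finger_gap: 54.5
gripper_force: 53.1
time: 21.7
tcp_pos: [492.6, -79.6, 194.3]
tcp_rot: [0.761, 0.649, 0.0, 0.0]
contact_force: [1.1, -0.1, 0.8]
finger_gap: 70.2
gripper_force: 0.0
t 21.7 tcp [492.6 -79.6 194.3] yaw 1.413 q [-0.31 -0.21  1.96 -0.    1.39 -0.15] gap 70.2 F [ 1.1 -0.1  0.8]
ROW [-0.6886, 0.0217, 0.2359, 0.0, 0.0, 0.0018]
side yel 731 172 271.9 372.3 bench [ 458.2 -352.3] box [ 457.1 -355.7]
side yel 543 132 307.4 300.3 bench [ 578.2 -241. ] box [ 576.2 -245.2]
side red 542 108 234.8 254.4 bench [496.4 -73. ] box [495.  -78.3]
top yel 495 140 427.9 330.9 bench [ 457.1 -353.6] box [ 457.  -352.5]
top yel 467 129 370.9 272.3 bench [ 576.4 -242.6] box [ 575.7 -242.1]
```

```bash
python3 -m creep '[[-0.15,0.022,0,0,0,0],[-0.3,0.022,0,0,0,0],[-0.45,0.022,0,0,0,0],[-0.6,0.022,0,0,0,0],[-0.689,0.022,0.1,0,0,0],[-0.689,0.022,0.23,0,0,0],[-0.689,0.022,0.23,0,0,0],[-0.689,0.022,0.23,0,0,0]]' -1;  python3 go.py 458 -353 26 1.412
```

```text
time: 22.8
tcp_pos: [458.8, -353.3, 102.1]
tcp_rot: [0.76, 0.65, 0.0, 0.0]
contact_force: [0.4, 0.1, 0.4]
finger_gap: 85.6
gripper_force: 0.0
t 22.8 tcp [ 458.8 -353.3  102.1] yaw 1.414 q [-0.78  0.09  1.84  0.    1.21 -0.63] gap 85.6 F [0.4 0.1 0.4]
ROW [0.0005, -0.0023, 0.1903, 0.001, 0.0006, 0.0024]
```

```bash
python3 -m creep '[[0,-0.002,0.1,0,0,0],[0,-0.002,0.18,0,0,0],[0,-0.002,0.19,0,0,0],[0,-0.002,0.19,0,0,0],[0,-0.002,0.19,0,0,0],[0,-0.002,0.19,0,0,0],[0,-0.002,0.19,0,0,0],[0,-0.002,0.19,0,0,0]]'; python3 -m creep '[[0,0,0,0,0,0],[0,0,0,0,0,0],[0,0,0,0,0,0],[0,0,0,0,0,0],[0,0,0,0,0,0],[0,0,0,0,0,0],[0,0,0,0,0,0],[0,0,0,0,0,0]]' 1 50;  python3 -m creep '[[0,0,-0.05,0,0,0],[0,0,-0.1,0,0,0],[0,0,-0.2,0,0,0],[0,0,-0.3,0,0,0],[0,0,-0.35,0,0,0],[0,0,-0.35,0,0,0],[0,0,-0.35,0,0,0],[0,0,-0.35,0,0,0]]'; python3 go.py 476.5 176 160 1.412
```

```text
time: 23.8
tcp_pos: [457.5, -353.2, 25.3]
tcp_rot: [0.761, 0.649, 0.0, 0.0]
contact_force: [-0.3, -1.1, -0.3]
finger_gap: 85.3
gripper_force: 0.0
time: 24.8
tcp_pos: [457.7, -353.4, 25.4]
tcp_rot: [0.761, 0.649, 0.0, 0.0]
contact_force: [0.8, -1.5, 3.3]
finger_gap: 54.8
gripper_force: 53.4
time: 25.8
tcp_pos: [456.6, -352.2, 162.7]
tcp_rot: [0.761, 0.649, -0.0, -0.002]
contact_force: [-0.6, -0.1, -1.2]
finger_gap: 54.4
gripper_force: 53.1
t 25.8 tcp [ 456.6 -352.2  162.7] yaw 1.413 q [-0.79  0.02  1.81 -0.    1.32 -0.63] gap 54.4 F [-0.6 -0.1 -1.2]
ROW [1.3121, -0.1578, 0.0105, -0.0042, -0.003, 0.0018]
```

```bash
python3 -m creep '[[0.08,0,0,0,0,0],[0.18,-0.02,0,0,0,0],[0.3,-0.04,0,0,0,0],[0.42,-0.05,0,0,0,0],[0.54,-0.065,0,0,0,0],[0.66,-0.08,0,0,0,0],[0.75,-0.09,0,0,0,0],[0.8,-0.096,0,0,0,0]]'; python3 go.py 476.5 176 160 1.412
```

```text
time: 26.8
tcp_pos: [468.9, -29.2, 163.7]
tcp_rot: [0.76, 0.65, -0.001, -0.001]
contact_force: [0.8, 0.2, -0.1]
finger_gap: 55.2
gripper_force: 53.1
t 26.8 tcp [468.9 -29.2 163.7] yaw 1.415 q [-0.22 -0.25  2.06  0.    1.34 -0.07] gap 55.2 F [ 0.8  0.2 -0.1]
ROW [0.5097, -0.0606, 0.0095, -0.0032, -0.0004, 0.0042]
```

```bash
python3 -m creep '[[0.1,-0.01,0,0,0,0],[0.2,-0.02,0,0,0,0],[0.3,-0.035,0,0,0,0],[0.4,-0.045,0,0,0,0],[0.48,-0.06,0,0,0,0],[0.51,-0.06,0,0,0,0],[0.51,-0.06,0,0,0,0],[0.51,-0.06,0,0,0,0]]'; python3 go.py 476.5 176 33 1.412
```

```text
time: 27.8
tcp_pos: [477.9, 173.3, 164.7]
tcp_rot: [0.761, 0.649, -0.0, -0.0]
contact_force: [-0.2, 1.0, -0.2]
finger_gap: 54.5
gripper_force: 53.1
t 27.8 tcp [477.9 173.3 164.7] yaw 1.412 q [ 0.2  -0.15  1.97 -0.    1.33  0.36] gap 54.5 F [-0.2  1.  -0.2]
ROW [0.0064, -0.0044, 0.3292, -0.0009, 0.0009, 0.0006]
```

```bash
python3 -m creep '[[0.004,-0.004,0.08,0,0,0],[0.004,-0.004,0.16,0,0,0],[0.004,-0.004,0.24,0,0,0],[0.004,-0.004,0.3,0,0,0],[0.004,-0.004,0.33,0,0,0],[0.004,-0.004,0.33,0,0,0],[0.004,-0.004,0.33,0,0,0],[0.004,-0.004,0.33,0,0,0]]';  python3 -m creep '[[0,0,0,0,0,0],[0,0,0,0,0,0],[0,0,0,0,0,0],[0,0,0,0,0,0],[0,0,-0.1,0,0,0],[0,0,-0.2,0,0,0],[0,0,-0.3,0,0,0],[0,0,-0.4,0,0,0]]' -0.65; python3 go.py 577 -242 150 1.412; python3 ch.py
```

```text
time: 28.8
tcp_pos: [477.4, 176.0, 34.0]
tcp_rot: [0.761, 0.649, 0.001, 0.0]
contact_force: [0.3, -0.6, -1.0]
finger_gap: 54.6
gripper_force: 54.2
time: 29.8
tcp_pos: [476.4, 176.0, 194.3]
tcp_rot: [0.76, 0.649, 0.0, -0.0]
contact_force: [1.2, 0.2, 0.1]
finger_gap: 70.2
gripper_force: 0.0
t 29.8 tcp [476.4 176.  194.3] yaw 1.413 q [ 0.21 -0.19  1.94  0.    1.38  0.36] gap 70.2 F [1.2 0.2 0.1]
ROW [-0.9926, 0.412, 0.1109, 0.0, -0.0, 0.0018]
side yel 525 131 307.5 300.3 bench [ 578.3 -241.1] box [ 576.3 -245.3]
side yel 185 75 188.5 181.4 bench [480.4 185.9] box [479.1 178.7]
side red 527 108 234.8 254.4 bench [496.4 -73. ] box [495.  -78.3]
top yel 443 136 162.8 323.9 bench [477.5 177.2] box [477.3 175.7]
top yel 456 128 370.9 272.4 bench [ 576.3 -242.7] box [ 575.6 -242.2]
top red 504 139 291.0 314.1 bench [494. -80.] box [493.6 -80.3]
```

```bash
python3 -m creep '[[-0.12,0.05,0,0,0,0],[-0.26,0.108,0,0,0,0],[-0.4,0.166,0,0,0,0],[-0.54,0.224,0,0,0,0],[-0.68,0.282,0,0,0,0],[-0.82,0.34,0,0,0,0],[-0.93,0.39,0,0,0,0],[-0.993,0.412,0.05,0,0,0]]' -1;  python3 go.py 577 -242 100 1.412;python3 ch.py
```

```text
time: 30.9
tcp_pos: [578.2, -245.1, 173.8]
tcp_rot: [0.761, 0.649, 0.0, 0.001]
contact_force: [0.1, 0.2, -0.8]
finger_gap: 85.5
gripper_force: 0.0
t 30.9 tcp [ 578.2 -245.1  173.8] yaw 1.411 q [-0.52  0.12  1.68 -0.    1.34 -0.36] gap 85.5 F [ 0.1  0.2 -0.8]
ROW [0.0074, -0.0047, 0.1844, 0.0036, 0.0015, -0.0008]
side yel 571 133 307.5 300.3 bench [ 578.2 -241.1] box [ 576.2 -245.3]
side yel 191 74 188.5 181.5 bench [480.3 185.4] box [479.  178.2]
side red 544 108 234.8 254.4 bench [496.4 -73. ] box [495.  -78.3]
top yel 470 137 162.8 323.9 bench [477.6 177.3] box [477.4 175.7]
top red 459 133 291.2 314.1 bench [493.8 -80.4] box [493.5 -80.7]
```

```bash
python3 -m creep '[[0.006,-0.003,0.1,0,0,0],[0.006,-0.003,0.2,0,0,0],[0.006,-0.003,0.3,0,0,0],[0.006,-0.003,0.365,0,0,0],[0.006,-0.003,0.37,0,0,0],[0.006,-0.003,0.37,0,0,0],[0.006,-0.003,0.37,0,0,0],[0.006,-0.003,0.37,0,0,0]]'; python3 -m creep '[[0,0,0,0,0,0],[0,0,0,0,0,0],[0,0,0,0,0,0],[0,0,0,0,0,0],[0,0,0,0,0,0],[0,0,0,0,0,0],[0,0,0,0,0,0],[0,0,0,0,0,0]]' 1 50;  python3 -m creep '[[0,0,-0.05,0,0,0],[0,0,-0.1,0,0,0],[0,0,-0.2,0,0,0],[0,0,-0.3,0,0,0],[0,0,-0.37,0,0,0],[0,0,-0.37,0,0,0],[0,0,-0.37,0,0,0],[0,0,-0.37,0,0,0]]'; python3 go.py 591 157.5 160 1.412
```

```text
time: 32.0
tcp_pos: [577.2, -240.0, 26.6]
tcp_rot: [0.761, 0.649, 0.0, 0.001]
contact_force: [-0.0, 0.2, 0.3]
finger_gap: 85.8
gripper_force: 0.0
time: 33.0
tcp_pos: [576.9, -239.9, 25.8]
tcp_rot: [0.761, 0.649, 0.0, 0.001]
contact_force: [0.8, -0.5, 4.8]
finger_gap: 54.7
gripper_force: 53.5
time: 34.0
tcp_pos: [575.3, -238.9, 170.8]
tcp_rot: [0.761, 0.649, -0.001, -0.002]
contact_force: [0.3, -0.2, -1.2]
finger_gap: 54.8
gripper_force: 53.1
t 34.0 tcp [ 575.3 -238.9  170.8] yaw 1.413 q [-0.51  0.12  1.69  0.    1.34 -0.36] gap 54.8 F [ 0.3 -0.2 -1.2]
ROW [0.985, -0.1165, 0.0288, -0.0045, -0.0017, 0.0018]
```

```bash
python3 -m creep '[[0.1,-0.012,0,0,0,0],[0.24,-0.028,0,0,0,0],[0.38,-0.045,0,0,0,0],[0.52,-0.06,0,0,0,0],[0.66,-0.078,0,0,0,0],[0.8,-0.095,0,0,0,0],[0.93,-0.11,0,0,0,0],[0.985,-0.117,0,0,0,0]]'; python3 go.py 591 157.5 33 1.412
```

```text
time: 35.0
tcp_pos: [590.9, 159.3, 171.5]
tcp_rot: [0.76, 0.65, -0.001, -0.001]
contact_force: [0.9, 0.1, -1.5]
finger_gap: 55.1
gripper_force: 53.1
t 35.0 tcp [590.9 159.3 171.5] yaw 1.416 q [0.14 0.09 1.72 0.   1.34 0.3 ] gap 55.1 F [ 0.9  0.1 -1.5]
ROW [-0.0042, 0.0019, 0.3462, -0.0033, 0.0008, 0.0052]
```

```bash
python3 -m creep '[[0,0,0.08,0,0,0],[0,0,0.16,0,0,0],[0,0,0.24,0,0,0],[0,0,0.32,0,0,0],[0,0,0.346,0,0,0],[0,0,0.346,0,0,0],[0,0,0.346,0,0,0],[0,0,0.346,0,0,0]]';  python3 -m creep '[[0,0,0,0,0,0],[0,0,0,0,0,0],[0,0,0,0,0,0],[0,0,0,0,0,0],[0,0,-0.1,0,0,0],[0,0,-0.2,0,0,0],[0,0,-0.3,0,0,0],[0,0,-0.4,0,0,0]]' -0.65; python3 go.py 560.9 303 150 -0.157; python3 ch.py
python3 - <<'E'
from h import *
d=cam('side'); save(d,'s2.png')
E
```

```text
time: 36.0
tcp_pos: [592.4, 156.8, 35.4]
tcp_rot: [0.761, 0.649, 0.001, 0.0]
contact_force: [1.2, -0.1, -0.2]
finger_gap: 54.5
gripper_force: 53.0
time: 37.0
tcp_pos: [591.7, 156.9, 196.0]
tcp_rot: [0.761, 0.649, 0.0, 0.0]
contact_force: [0.6, -0.7, 0.0]
finger_gap: 70.9
gripper_force: 0.0
t 37.0 tcp [591.7 156.9 196. ] yaw 1.413 q [ 0.14  0.07  1.7  -0.    1.37  0.3 ] gap 70.9 F [ 0.6 -0.7  0. ]
ROW [0.3487, -0.1334, 0.115, 0.0001, -0.0001, 1.9995]
side yel 185 74 188.5 181.4 bench [480.4 185.7] box [479.1 178.5]
side yel 178 67 239.2 172.8 bench [596.3 164.4] box [594.1 157.3]
side red 525 108 234.8 254.4 bench [496.4 -73. ] box [495.  -78.3]
top yel 198 124 163.3 323.9 bench [477.5 176.2] box [477.2 174.6]
top yel 438 128 175.1 266.6 bench [593.1 155.8] box [592.3 154.3]
top red 516 139 291.0 314.1 bench [494. -80.] box [493.6 -80.3]
```

View pics/s2.png

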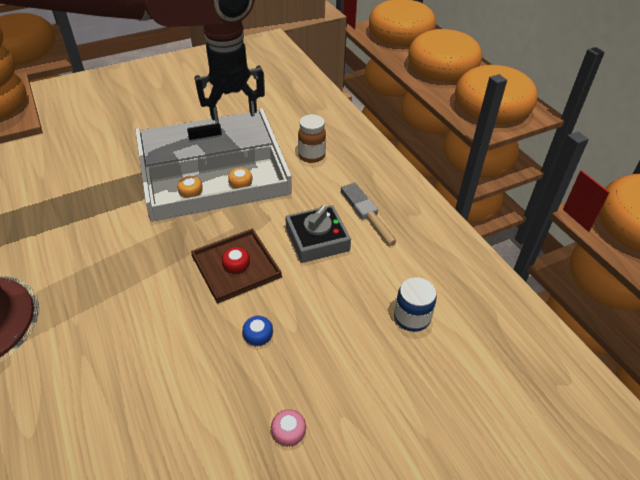

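The side view shows both yellow cheeses flat in the box (190,186), (239,177), red in the tray (236,260), and the pointer still at white. Next I close the cover.

```bash
python3 -m creep '[[0.05,-0.03,0,0,0,0.2],[0.15,-0.06,0,0,0,0.4],[0.25,-0.1,0,0,0,0.6],[0.349,-0.133,0,0,0,0.8],[0.349,-0.133,0,0,0,1],[0.349,-0.133,0,0,0,1],[0.349,-0.133,0,0,0,1],[0.349,-0.133,0,0,0,1]]' -1; python3 -m creep '[[0,0,0,0,0,0.2],[0,0,0,0,0,0.4],[0,0,0,0,0,0.6],[0,0,0,0,0,0.8],[0,0,0,0,0,1],[0,0,0,0,0,1],[0,0,0,0,0,1],[0,0,0,0,0,1]]'; python3 go.py 560.9 303 82 -0.157; python3 ch.py
```

```text
time: 38.15
tcp_pos: [561.3, 302.5, 194.3]
tcp_rot: [0.951, 0.309, -0.0, 0.0]
contact_force: [-0.2, 0.1, -0.2]
finger_gap: 85.1
gripper_force: 0.0
time: 39.15
tcp_pos: [561.3, 303.0, 194.7]
tcp_rot: [0.997, -0.078, 0.0, -0.0]
contact_force: [0.3, 0.2, 0.4]
finger_gap: 85.7
gripper_force: 0.0
t 39.1 tcp [561.3 303.  194.7] yaw -0.156 q [0.38 0.13 1.64 0.   1.38 2.11] gap 85.7 F [0.3 0.2 0.4]
ROW [-0.0009, 0.0003, 0.2817, -0.0, -0.0, 0.0011]
side yel 170 75 188.5 181.4 bench [480.4 185.9] box [479.1 178.7]
side yel 167 67 239.2 172.8 bench [596.3 164.4] box [594.1 157.3]
side red 521 108 234.8 254.4 bench [496.4 -73. ] box [495.  -78.3]
top yel 430 136 162.8 323.8 bench [477.7 177.3] box [477.4 175.8]
top yel 416 126 175.1 266.6 bench [593.1 155.7] box [592.3 154.2]
top red 495 138 291.0 314.1 bench [493.9 -80. ] box [493.5 -80.3]
```

```bash
python3 -m creep '[[0,0,0.1,0,0,0],[0,0,0.2,0,0,0],[0,0,0.27,0,0,0],[0,0,0.28,0,0,0],[0,0,0.28,0,0,0],[0,0,0.28,0,0,0],[0,0,0.28,0,0,0],[0,0,0.28,0,0,0]]'; python3 -m creep '[[0,0,0,0,0,0],[0,0,0,0,0,0],[0,0,0,0,0,0],[0,0,0,0,0,0],[0,0,0,0,0,0],[0,0,0,0,0,0],[0,0,0,0,0,0],[0,0,0,0,0,0]]' 1 60; python3 -m creep '[[0,0.03,0,0,0,0],[0,0.08,0,0,0,0],[0,0.13,0,0,0,0],[0,0.18,0,0,0,0],[0,0.23,0,0,0,0],[0,0.28,0,0,0,0],[0,0.32,0,0,0,0],[0,0.335,0,0,0,0]]'; python3 -m creep '[[0,0.005,0,0,0,0],[0,0.01,0,0,0,0],[0,0.015,0,0,0,0],[0,0.02,0,0,0,0],[0,0.02,0,0,0,0],[0,0.02,0,0,0,0],[0,0.02,0,0,0,0],[0,0.02,0,0,0,0]]'
```

```text
time: 40.25
tcp_pos: [561.7, 303.3, 83.6]
tcp_rot: [0.997, -0.079, 0.001, -0.0]
contact_force: [-0.8, -0.2, -0.3]
finger_gap: 85.6
gripper_force: 0.0
time: 41.25
tcp_pos: [561.2, 303.0, 82.8]
tcp_rot: [0.997, -0.079, -0.0, 0.0]
contact_force: [-2.2, -1.6, 2.1]
finger_gap: 14.8
gripper_force: 61.1
time: 42.25
tcp_pos: [539.6, 169.2, 82.8]
tcp_rot: [0.997, -0.079, -0.001, 0.0]
contact_force: [-5.1, 3.4, 5.0]
finger_gap: 15.0
gripper_force: 61.6
time: 43.25
tcp_pos: [539.1, 166.4, 82.8]
tcp_rot: [0.997, -0.079, 0.001, -0.005]
contact_force: [0.4, 19.6, -0.2]
finger_gap: 14.6
gripper_force: 61.0
```

The cover is against its shut stop: 19.6 N after 138 mm of travel. I release it and go to the dial.

```bash
python3 -m creep '[[0,-0.005,0,0,0,0],[0,-0.005,0,0,0,0],[0,-0.005,0,0,0,0],[0,-0.005,0,0,0,0],[0,-0.005,-0.1,0,0,0],[0,-0.005,-0.2,0,0,0],[0,-0.005,-0.28,0,0,0],[0,-0.005,-0.28,0,0,0]]' -1; python3 go.py 674 -84 150 0.585
python3 - <<'E'
from h import *
d=cam('side'); cv2.imwrite('pics/s3.png',cv2.resize(np.asarray(d['pixels'])[90:280,120:400,::-1],None,fx=2.5,fy=2.5))
E
```

```text
time: 44.25
tcp_pos: [541.3, 164.9, 198.5]
tcp_rot: [0.997, -0.079, 0.003, -0.001]
contact_force: [0.2, 0.1, -0.5]
finger_gap: 85.4
gripper_force: 0.0
t 44.2 tcp [541.3 164.9 198.5] yaw -0.158 q [ 0.16 -0.05  1.81 -0.    1.37  1.89] gap 85.4 F [ 0.2  0.1 -0.5]
ROW [0.4243, 0.5628, 0.123, 0.0008, -0.0092, -0.9454]
```

View pics/s3.png

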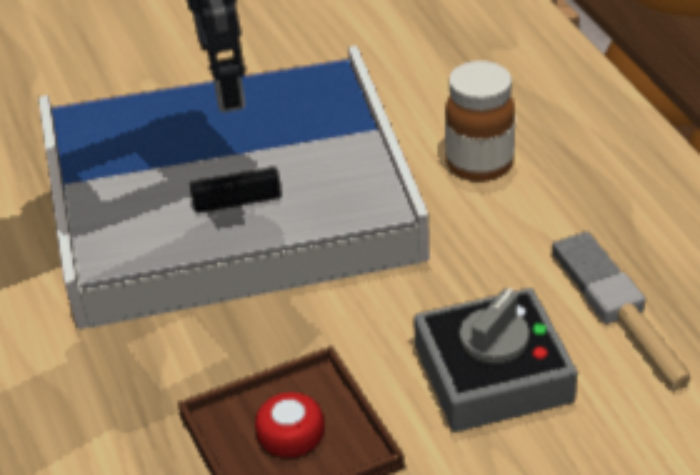

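The crop shows the cover flush with the front wall (250,255), red in the tray (290,420), and the pointer at white (518,310).

```bash
python3 -m creep '[[0.07,0.1,0,0,0,-0.2],[0.15,0.2,0,0,0,-0.4],[0.23,0.3,0,0,0,-0.6],[0.3,0.4,0,0,0,-0.8],[0.37,0.5,0.05,0,0,-0.945],[0.424,0.563,0.12,0,0,-0.945],[0.424,0.563,0.12,0,0,-0.945],[0.424,0.563,0.12,0,0,-0.945]]'; python3 go.py 674 -84 79 0.585
```

```text
time: 45.3
tcp_pos: [670.6, -83.6, 145.3]
tcp_rot: [0.958, 0.288, -0.001, -0.001]
contact_force: [-0.4, -0.1, 1.8]
finger_gap: 85.6
gripper_force: 0.0
t 45.3 tcp [670.6 -83.6 145.3] yaw 0.585 q [-0.23  0.26  1.58  0.    1.31  0.75] gap 85.6 F [-0.4 -0.1  1.8]
ROW [0.0068, 0.0058, 0.1656, -0.0028, 0.002, -0.0003]
```

```bash
python3 -m creep '[[0.006,0.005,0.08,0,0,0],[0.006,0.005,0.16,0,0,0],[0.006,0.005,0.165,0,0,0],[0.006,0.005,0.165,0,0,0],[0.006,0.005,0.165,0,0,0],[0.006,0.005,0.165,0,0,0],[0.006,0.005,0.165,0,0,0],[0.006,0.005,0.165,0,0,0]]'; python3 -m creep '[[0,0,0,0,0,0],[0,0,0,0,0,0],[0,0,0,0,0,0],[0,0,0,0,0,0],[0,0,0,0,0,0],[0,0,0,0,0,0],[0,0,0,0,0,0],[0,0,0,0,0,0]]' 1 60; python3 -m creep '[[0,0,0,0,0,0.2],[0,0,0,0,0,0.4],[0,0,0,0,0,0.6],[0,0,0,0,0,0.8],[0,0,0,0,0,0.89],[0,0,0,0,0,0.89],[0,0,0,0,0,0.89],[0,0,0,0,0,0.89]]'; python3 go.py 674 -84 79 -0.12
```

```text
time: 46.3
tcp_pos: [674.7, -84.6, 80.9]
tcp_rot: [0.958, 0.288, 0.0, 0.0]
contact_force: [-0.2, -0.3, 0.4]
finger_gap: 85.5
gripper_force: 0.0
time: 47.3
tcp_pos: [674.6, -84.5, 80.8]
tcp_rot: [0.958, 0.288, -0.0, -0.0]
contact_force: [-1.9, -0.5, 2.7]
finger_gap: 12.8
gripper_force: 59.7
time: 48.3
tcp_pos: [674.5, -84.1, 80.8]
tcp_rot: [0.998, -0.057, -0.0, -0.0]
contact_force: [-2.1, 3.4, 4.8]
finger_gap: 12.7
gripper_force: 59.9
t 48.3 tcp [674.5 -84.1  80.8] yaw -0.114 q [-0.23  0.33  1.6   0.    1.21  1.45] gap 12.7 F [-2.1  3.4  4.8]
ROW [-0.0013, -0.0, 0.0046, -0.0009, 0.0006, 0.0082]
```

```bash
python3 -m creep '[[0,0,0,0,0,0],[0,0,0,0,0,0],[0,0,0,0,0,0],[0,0,-0.2,0,0,0],[0,0,-0.4,0,0,0],[0,0,-0.4,0,0,0],[0,0,-0.4,0,0,0],[0,0,-0.4,0,0,0]]' -1; python3 ch.py
python3 - <<'E'
from h import *
d=cam('wrist'); w=np.asarray(d['pixels'])[150:400,200:600]
cv2.imwrite('pics/w5.png',w[:,:,::-1])
d=cam('side'); s=cv2.resize(np.asarray(d['pixels'])[90:480,120:460,::-1],(400,459))
w=cv2.resize(w[:,:,::-1],(400,250)); o=np.zeros((459,800,3),np.uint8); o[:,:400]=s; o[:250,400:]=w; cv2.imwrite('pics/f.png',o)
E
```

```text
time: 49.3
tcp_pos: [674.0, -84.5, 239.1]
tcp_rot: [0.998, -0.057, -0.001, -0.0]
contact_force: [-0.5, 0.8, -0.7]
finger_gap: 85.4
gripper_force: 0.0
side red 532 108 234.8 254.4 bench [496.4 -73. ] box [495.  -78.3]
top red 546 139 291.0 314.1 bench [494. -80.] box [493.6 -80.3]
```

View pics/f.png

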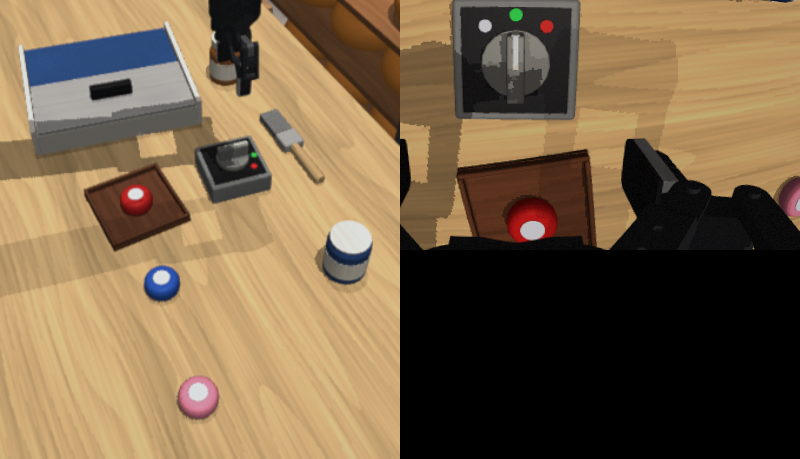

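The pointer (515,50) is at the green dot (516,15), the cover is shut (110,90), red is in the tray (136,200), and the gripper is clear of everything. I hand the job in.

```bash
python3 -c "
from workcell import ctrl
print(ctrl.finish_job())"
```

```text
the job is handed in; nothing more can be done
None
```

I handed the job in at about 50 s: selector on green, cover shut, both yellow cheeses last seen flat in the box just before I closed the cover, and the red cheese in the tray; no verdict came back.

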